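# Close the battery well of the bench power unit

## Robot

A 6-joint arm with a two-finger parallel gripper is mounted at the origin on the work surface. World frame = base frame: x ahead of the robot, y to its left, z up, the work surface at z = 0. Lengths are in m, angles in rad, forces in N, time in s.
With the tool pointing down it reaches from about 0.35 to 0.775 m from the base axis. Payload 5.5 kg.
Tool frame: the origin (TCP) lies at the very end of the fingers, on their centre line; the grasp point (between the pads) lies 19 mm behind it; z points along the fingers, y is the line along which they close (so a half turn about z gives the same grasp; the last joint's range is limited). The gripper opens to 85 mm and grips with 20 to 120 N. Pads are 22 mm wide; open, the fingers measure 114 mm over their backs; the gripper's body (76 mm by 85 mm) begins 54 mm behind the grasp point. The pads swing forward as they close: fully open they stand 13 mm farther back than shut.
Start: joints at [-1.44, 0.313, 0.046, 1.304, 0, 1.431], TCP at [0.154, -0.554, 0.231] pointing down, gripper open.
Joint ranges: [-2.76, 2.76], [-0.86, 1.69], [-1.03, 1.26], [-2.2, 2.34], [-1.47, 1.5], [-3.14, 3.14]. Speed limits (rad/s): [2.57, 2.57, 3.14, 3.14, 3.14, 3.14].

## Interface

Orientations are given as a unit quaternion [w, x, y, z].
In Python, from workcell import env, cams, ticket, spotter gives the robot as it stands.
- The arm moves only by the tool jog_arm, never from a script. Its argument "increments" is a list that holds one entry, the list of rows, each a list of 7 numbers: the shift along the tool's x, y, z in units of 0.25 m (1.0 is 0.25 m), then the turn, a rotation vector about the tool's x, y, z in units of 180 degrees (1.0 is 180 degrees), then the closure in counts, from 0 (fully open) to 255 (shut). A call has 1 to 20 rows; each row shifts and turns the commanded pose from where the row before left it, along the tool's axes as they then stand; what a row does not reach is not made up. A row lasts 1/10 s, in which the tool goes at most 50 mm and 8.59 degrees, less where a joint would pass 70% of its speed; a pose out of reach is approached as far as the arm can. A call with a number of a shift or a turn outside -1 to 1 is refused whole. A call with a gripper value outside its range is refused whole. The fingers move at their own pace and stop on an object; "force" is the grip in N (left out, the last holds). Time passes only in rows, so rows that do not move let the fingers close. It gives the time, the measured TCP pose, the force, the opening and the grip force at its end, in the units of the state.
- env.get_state(): the state, without advancing time (a new reading comes with each control period).
- cams.read_camera(name): name is "scene" or "top" or "wrist"; returns a dict with "pixels" (420x560x3 uint8, red, green, blue), "fx", "fy", "cx", "cy" (pixels), "xyz" and "attitude" of the camera in the world; the wrist camera has in their place "mount" (4x4, takes a point from camera to tool coordinates, whose origin is the TCP and whose axes are the flange's). Camera axes: x right, y down, z forward; pixel columns grow to the right and rows downward; lengths in m; the calibration is good to about 2 mm. A picture is of the moment at which its call begins: read the wrist's pose just before it. There is no depth.
- ticket.hand_in(): hands the job in; it is judged then, once.
Trained networks look in the newest picture that a camera, given by its name, has taken for a name from the list of things; names that differ only in an ending like _2 or _b are one class to them, and where a whole thing is asked for, a point or a joint stands for the part that bears it (a point fixed in the world has none). Each returns a list of dicts, best first, with "conf" (0 to 1); they miss things now and then, are a little off and sometimes report something else, mostly with a low value. They report only what shows in the picture. A call takes as long as a camera call. They do not tell look-alikes from the thing itself.
- spotter.find_in(target, camera): "uv" ([column, row] in pixels, amid what is visible of it).
- spotter.cut_out(target, camera): "region" (420x560 bool, what is visible of it) and "uv" ([column, row] in pixels, amid what is visible of it).
- spotter.landmark_of(target, camera): "uv" ([column, row] in pixels: a listed point, or the origin of a listed thing).
The state is a dict: "clock": time; "joint_pos": joint angles; "qvel": joint speeds; "tau": joint torques, N m; "tcp_pos": TCP position; "orientation": TCP orientation; "wrist_force": force on the tool from outside, world axes, zero at the start; "ft_torque": the same for the moment, N m; "finger_gap": finger opening in m; "grip_force": force on a finger pad.
Only numpy, scipy, OpenCV 4.12 (cv2) and the standard library are available. Lean on these libraries where they do the work, as an engineer would, in place of code of your own. Each camera call takes 0.05 s, during which the arm holds its last target. There are 200 camera calls.

## Task

Close the power unit's battery well with the round tabbed cap: pinch its two tabs together, find the slot of the tilted collar with the cap's key and push the cap in against the sprung battery until its flange sits flush on the collar all round. Then let the tabs spring fully out under the collar, so that the cap stays shut on its own, and leave everything else on the bench where it is.

Things in the scene. Friction and masses are not known exactly. Their poses are not given: they have to be found in the camera images.
- cap: loose round aluminium cap, ~75 g, lying plug down, two steel tabs on top. Origin: centre of the plug's underside; z up through the tabs. Heights: plug, 41 mm across, 0 to 12 mm (lowest 1.5 mm bevelled); key, a rib on the plug's +x side, 4 to 12 mm, 6 mm wide, out to 24.5 mm from the axis; flange, 56 mm across, 12 to 16 mm, black dash over the key; tabs 16.5 to 32 mm, side by side along y
- tab_a (a joint): inward travel (m) of the tab on the cap's +y side: 0 = sprung fully out, 0.0055 = pinched to its stop; spring 3 N when free, 8 N at the stop. Tabs are 18 mm wide (along x), 4 mm thick; outer faces 34 mm apart when free, 23 mm when both are pinched
- tab_b (a joint): the same for the -y tab. Each tab carries under the flange a lug, 12 mm wide, 3 to 7 mm above the cap's origin, that stands out to 25 mm from the axis when free and draws back to 19.5 mm, within the plug, when pinched. Free lugs do not pass the well's 44 mm hole and will not snap in: pinch the tabs
- unit: grey fixed power unit, base 120 x 130 x 36 mm, leaning 76 mm square battery block; origin on the bench below the middle of the mouth, which leans to the unit's -x (front). The well's collar is stiff and stands turned so that its slot lies anywhere within 35 degrees either side of the well's +x; that angle is not reported: see it or feel for it. A key beside the slot stops the cap 4 mm in
- well: the well's mouth; origin at its centre, 85 mm above the bench, on top of the collar; z points out of it, 25 degrees off vertical, to the unit's front; x up the slope. The mouth is a steel collar, 66 mm across, 4 mm thick, with a 44 mm hole and, for the cap's key, one slot 9 mm wide out to 26.5 mm from the axis; below it the well is wider. Cap flush: its origin 12 mm below this one
- cell (a joint): how far the sprung battery (brass, 32 mm across, in the middle of the well) is pressed down, m: 0 = free, its top 5 mm below the mouth; about 0.007 with the cap flush, 0.006 once locked (1 mm of play); stop 0.009. It pushes back along the well's axis with 3 N when free, 6.5 N with the cap flush: a cap let go before its tabs are out is pushed up
- tin_lid: plain shallow round aluminium tin lid, 55 mm across, 11 mm high, without tabs, open side up; not part of the job; origin under its centre
- finger_ring: small steel finger ring lying flat, 23 mm across, 8 mm high; not part of the job; origin under its centre
- ring_clamp: light wooden hand clamp, 120 x 26 x 25 mm, lying; not part of the job; origin under its centre
- jar: glass jar with a steel lid, 56 mm across, 70 mm high; not part of the job; origin under its centre
- hammer: small hammer lying on the bench; not part of the job
- screwdriver: screwdriver lying on the bench; not part of the job
There are look-alikes about, which are no part of the job. Several things look just like the cap: the one meant starts farthest from the robot's base.

How it is judged:
By the outcome, as a careful person would: the job done as asked, in the order asked, and still so for the second after the job is handed in, with the robot touching nothing.
It also fails if it takes over 67 s, if anything falls off the work surface, if the arm or the gripper's body presses on something with over 40 N, if the wrist force passes 120 N, or if a joint passes its speed limit or range.

## Working session

There is one attempt and no reset: what is moved stays moved. The work goes in short steps, Python scripts to look and compute and a tool call to move; the robot and the scene stay as the last step left them, time stands still between calls to the robot, and variables do not carry over. Pictures are saved under pics/ and viewed, at most 10 in all, crops included, and the job is handed in when it is done.

Besides the shell and the picture viewer there is one more tool, called after "Emit:" by a JSON object that holds its "method" and its "body", one argument or row to a line. jog_arm: Moves the arm, as the interface text tells. Shifts and turns lie within -1 to 1; 1 stands for 0.25 m of shift or 180 degrees of turn. Its arguments: {"type":"object","properties":{"increments":{"type":"array"},"force":{"type":"number"}},"required":["increments"]}

```bash
mkdir -p pics; ls; cat > h.py <<'E'
import numpy as np, cv2
from scipy.spatial.transform import Rotation as R
from workcell import env, cams, ticket, spotter
def q2R(q): return R.from_quat([q[1],q[2],q[3],q[0]]).as_matrix()
def shot(name):
    s=env.get_state(); c=cams.read_camera(name)
    K=np.array([[c['fx'],0,c['cx']],[0,c['fy'],c['cy']],[0,0,1]])
    if name=='wrist':
        M=np.array(c['mount']); Rt=q2R(s['orientation']); Rc=Rt@M[:3,:3]; t=Rt@M[:3,3]+np.array(s['tcp_pos'])
    else:
        a=np.array(c['attitude']); Rc=q2R(a) if a.size==4 else a; t=np.array(c['xyz'])
    return c['pixels'],K,Rc,t
def toz(uv,K,Rc,t,z):
    d=Rc@np.linalg.inv(K)@np.array([uv[0],uv[1],1]); return t+d*(z-t[2])/d[2]
def proj(P,K,Rc,t):
    p=K@(Rc.T@(np.array(P)-t)); return p[:2]/p[2]
def save(n,im): cv2.imwrite('pics/'+n+'.png',im[:,:,::-1])
E
python3 - <<'E'
from h import *
ims=[]
for n in ['top','scene']:
    p,K,Rc,t=shot(n); ims.append(p); print(n,K[0,0],t.round(3),Rc.round(2).tolist())
    for k in ['cap','tin_lid','unit','well','jar','ring_clamp','hammer','screwdriver','finger_ring']:
        for d in (spotter.landmark_of(k,n) if k!='cap' else spotter.find_in(k,n)):
            if d['conf']>.2: print(k,np.round(d['uv']),round(d['conf'],2),toz(d['uv'],K,Rc,t,{'cap':.016,'well':.085}.get(k,0)).round(3))
    save(n,p)
E
```

```text
pics
top 472.16996496045806 [ 0.499 -0.031  1.159] [[0.0, -1.0, 0.07], [-1.0, -0.0, 0.0], [-0.0, -0.07, -1.0]]
cap [333. 258.] 0.88 [ 0.462 -0.15   0.016]
cap [336. 216.] 0.71 [ 0.563 -0.157  0.016]
cap [279. 286.] 0.67 [ 0.394 -0.02   0.016]
tin_lid [270. 234.] 0.62 [0.519 0.003 0.   ]
unit [208. 207.] 0.71 [0.585 0.156 0.   ]
well [206. 206.] 0.86 [0.581 0.148 0.085]
jar [134. 178.] 0.93 [0.655 0.341 0.   ]
ring_clamp [256. 145.] 0.59 [0.74  0.038 0.   ]
hammer [124. 265.] 0.81 [0.443 0.359 0.   ]
screwdriver [428. 284.] 0.71 [ 0.398 -0.382  0.   ]
finger_ring [268. 175.] 0.45 [0.664 0.01  0.   ]
scene 480.05509252186033 [ 1.035 -0.835  0.722] [[0.88, 0.27, -0.4], [0.48, -0.51, 0.72], [-0.01, -0.82, -0.57]]
cap [238. 260.] 0.93 [ 0.564 -0.16   0.016]
cap [212. 214.] 0.67 [ 0.411 -0.042  0.016]
cap [203. 244.] 0.52 [ 0.463 -0.153  0.016]
cap [295. 153.] 0.4 [0.454 0.345 0.016]
tin_lid [261. 222.] 0.59 [0.527 0.006 0.   ]
well [304. 174.] 0.65 [0.582 0.141 0.085]
jar [352. 175.] 0.91 [0.649 0.331 0.   ]
ring_clamp [347. 237.] 0.74 [0.744 0.05  0.   ]
hammer [291. 157.] 0.69 [0.443 0.344 0.   ]
screwdriver [116. 304.] 0.78 [ 0.406 -0.382 -0.   ]
finger_ring [311. 236.] 0.46 [0.665 0.015 0.   ]
```

View pics/top.png

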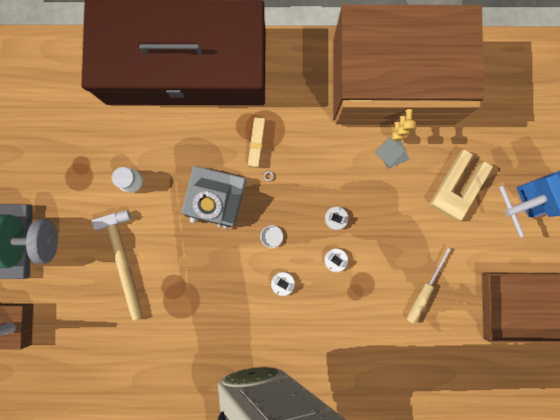

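View pics/scene.png

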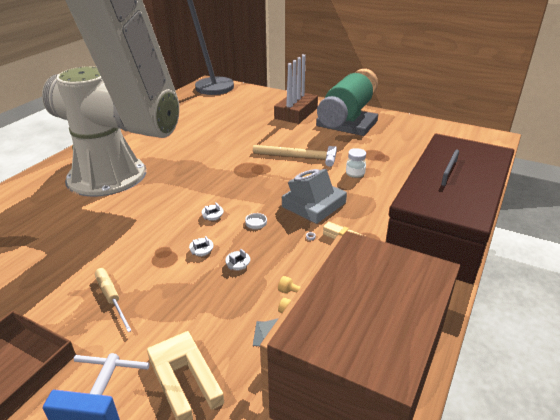

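The top view shows three look-alike caps at (337,218), (336,260) and (283,284); (337,218) is farthest from the base, so that is the one meant. The tilted collar is at (207,205), and its front faces the robot.

```bash
cat >> h.py <<'E'
def to(pos,Rt,s=None):
    """shift (tool units) then turn (units) from the measured pose"""
    s=s or env.get_state(); R0=q2R(s['orientation'])
    d=R0.T@(np.array(pos)-s['tcp_pos'])/.25; r=R.from_matrix(R0.T@Rt).as_rotvec()/np.pi
    print('shift',d.round(4),'turn',r.round(4), 'rows>=',np.abs(d).max()/.2, np.linalg.norm(r)/.0477)
E
python3 - <<'E'
from h import *
s=env.get_state(); print(q2R(s['orientation']).round(3).tolist(), s['finger_gap'],s['wrist_force'])
c=cams.read_camera('wrist'); print(np.round(c['mount'],3).tolist(),c['fx'],c['cx'],c['cy'])
to([.50,-.157,.2],q2R(s['orientation']))
E
```

```text
[[0.964, 0.268, -0.0], [0.268, -0.964, -0.0], [-0.0, 0.0, -1.0]] 0.08558124233635739 [ 0.33347673 -0.48729528  0.29111896]
[[-0.001, -0.965, -0.262, 0.065], [1.0, -0.0, -0.001, -0.0], [0.001, -0.262, 0.965, -0.143], [0.0, 0.0, 0.0, 1.0]] 291.7146802600837 283.1773322628876 210.53499843130126
shift [ 1.7592 -1.1602  0.1252] turn [ 0. -0. -0.] rows>= 8.796020628220935 0.0005456679565480101
```

Emit:
{"method": "jog_arm", "body": {
  "increments": [
    [[0.1436,-0.0779,0.026,0,0,0,0],[0.1436,-0.0779,0.026,0,0,0,0],[0.1436,-0.0779,0.026,0,0,0,0],[0.1436,-0.0779,0.026,0,0,0,0],[0.1436,-0.0779,0.026,0,0,0,0],[0.1436,-0.0779,0.026,0,0,0,0],[0.1436,-0.0779,0.026,0,0,0,0],[0.1436,-0.0779,0.026,0,0,0,0],[0.1436,-0.0779,0.026,0,0,0,0],[0.1436,-0.0779,0.026,0,0,0,0],[0.1436,-0.0779,0.026,0,0,0,0],[0.1436,-0.0779,0.026,0,0,0,0],[0.1436,-0.0779,0.026,0,0,0,0],[0.1436,-0.0779,0.026,0,0,0,0],[0,0,0,0,0,0,0],[0,0,0,0,0,0,0]]
  ]
}}

```text
clock: 2.65
tcp_pos: [0.5653, -0.156, 0.1398]
orientation: [-0.0, 0.991, 0.136, -0.001]
wrist_force: [-0.5, -0.3, -0.7]
finger_gap: 0.0852
grip_force: 0.0
```

```bash
python3 - <<'E'
from h import *
p,K,Rc,t=shot('wrist'); save('w1',p)
for d in spotter.landmark_of('cap','wrist')+spotter.find_in('cap','wrist'): print(np.round(d['uv']),d['conf'],toz(d['uv'],K,Rc,t,.0).round(4),toz(d['uv'],K,Rc,t,.016).round(4))
print(env.get_state()['tcp_pos'],env.get_state()['clock'])
E
```

```text
[284. 206.] 0.66 [ 0.5591 -0.1581  0.    ] [ 0.563 -0.157  0.016]
[131. 309.] 0.59 [ 0.4002 -0.0267  0.    ] [ 0.4131 -0.033   0.016 ]
[256. 299.] 0.81 [ 0.4494 -0.1567  0.    ] [ 0.4595 -0.1556  0.016 ]
[111. 301.] 0.75 [ 0.4039 -0.0039  0.    ] [ 0.4166 -0.0115  0.016 ]
[282. 208.] 0.68 [ 0.5562 -0.1568  0.    ] [ 0.5603 -0.1558  0.016 ]
[ 0.56455757 -0.15775275  0.14052803] 2.8
```

View pics/w1.png

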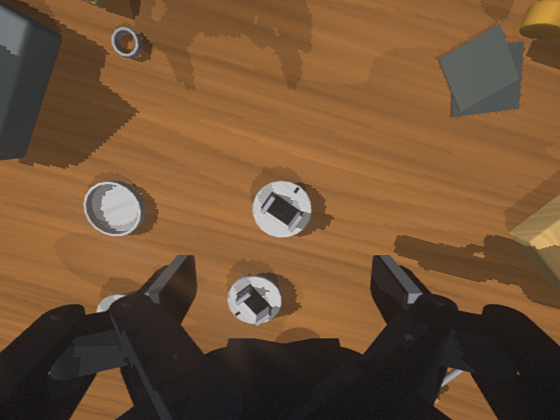

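The wanted cap is at (282,208), with its dash at (296,190) and the tabs as two bars either side. I'll enlarge that to measure it.

```bash
python3 - <<'E'
from h import *
p,K,Rc,t=shot('wrist')
cr=p[165:255,235:330]
save('w1c',cv2.resize(cr,None,fx=6,fy=6,interpolation=cv2.INTER_CUBIC))
m=cv2.morphologyEx(((cr.min(2)>120)*255).astype(np.uint8),cv2.MORPH_CLOSE,np.ones((5,5)))
c=max(cv2.findContours(m,0,2)[0],key=cv2.contourArea); h=cv2.convexHull(c); e=cv2.fitEllipse(h)
ctr=np.array(e[0])+[235,165]; print(e,ctr,toz(ctr,K,Rc,t,.016))
C=toz(ctr,K,Rc,t,.016); D=toz([296,190],K,Rc,t,.016); print(D,np.degrees(np.arctan2(*(D-C)[1::-1])),np.linalg.norm(D-C))
for k in ['tab_a','tab_b']:
    for d in spotter.landmark_of(k,'wrist'): print(k,d['uv'],d['conf'])
E
```

```text
((44.647491455078125, 42.22771453857422), (56.73417663574219, 58.31482696533203), 85.02606964111328) [279.64749146 207.22771454] [ 0.55983345 -0.15505834  0.016     ]
[ 0.57989497 -0.16539606  0.016     ] -27.26210334271024 0.022568409896600517Traceback (most recent call last):
  File "<stdin>", line 10, in <module>
ValueError: it knows: cap, finger_ring, hammer, jar, ring_clamp, screwdriver, tin_lid, unit, well
```

View pics/w1c.png

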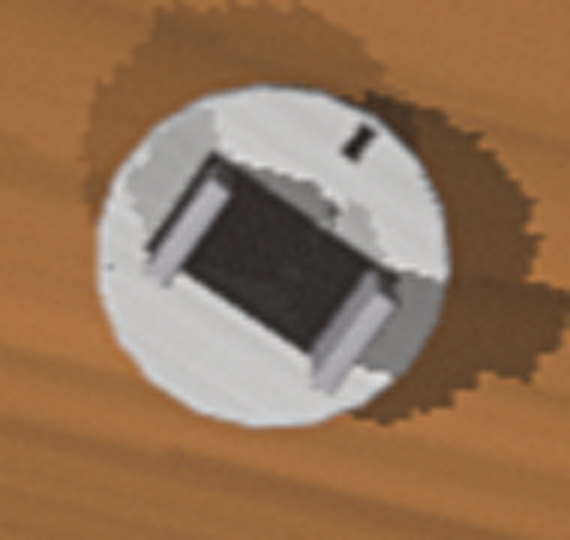

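The crop shows the flange circle centred near (280.5,207.7) px, the dash at (295,188.5), and the two tab bars parallel to the key direction.

```bash
python3 - <<'E'
from h import *
p,K,Rc,t=shot('wrist')
P=lambda x,y,z: toz([235+(x-2.5)/6,165+(y-2.5)/6],K,Rc,t,z)
a=lambda v: np.degrees(np.arctan2(v[1],v[0])).round(1)
C=P(273,256,.016);print(C, [P(x,y,.016)[:2].round(4) for x,y in ((98,256),(448,256),(273,85),(273,428))])
print('dash',a(P(360,141,.016)-C))
print('dash own',a(P(372,127,.016)-P(350,156,.016)))
print('bars',a(P(222,178,.032)-P(160,282,.032)),a(P(386,290,.032)-P(325,390,.032)))
print('plate',a(P(310,355,.03)-P(185,268,.03))+90,a(P(400,285,.03)-P(215,153,.03))+90)
M=(P(222,178,.032)+P(160,282,.032)+P(386,290,.032)+P(325,390,.032))/4; print('tabmid',M)
E
```

```text
[ 0.55989794 -0.15566809  0.016     ] [array([ 0.5526, -0.129 ]), array([ 0.5672, -0.1823]), array([ 0.5861, -0.1485]), array([ 0.5321, -0.1632])]
dash -20.9
dash own -21.0
bars -15.3 -14.4
plate -20.700000000000003 -20.799999999999997
tabmid [ 0.55952779 -0.15605478  0.032     ]
```

Emit:
{"method": "jog_arm", "body": {
  "increments": [
    [[-0.0158,-0.0119,0,0,0,0.0405,120],[0,0,0.0905,0,0,0.0405,120],[0,0,0.0905,0,0,0.0405,120],[0,0,0.0905,0,0,0.0405,120],[0,0,0.0905,0,0,0.0405,120],[0,0,0,0,0,0,120],[0,0,0,0,0,0,120]]
  ]
}}

```text
clock: 3.6
tcp_pos: [0.56, -0.1557, 0.0501]
orientation: [-0.0, 0.984, -0.181, -0.0]
wrist_force: [-0.0, -0.2, 0.4]
finger_gap: 0.0454
grip_force: 0.0
```

```bash
python3 - <<'E'
from h import *
s=env.get_state(); th=np.radians(-20.8); c,n=np.cos(th),np.sin(th)
Rt=np.array([[c,n,0],[n,-c,0],[0,0,-1]]); print(s['tcp_pos'],s['joint_pos']); to([.560,-.156,.0205],Rt,s)
p,K,Rc,t=shot('wrist'); save('w2',p)
E
```

```text
[ 0.56004644 -0.15572201  0.05013142] [-4.09206135e-01  4.40227383e-01 -2.31796032e-01  8.99373946e-01
 -1.10643364e-04  3.09599896e+00]
shift [0.0003 0.0011 0.1185] turn [ 0.      0.0002 -0.0002] rows>= 0.5926280033139958 0.0056404882465736494
```

View pics/w2.png

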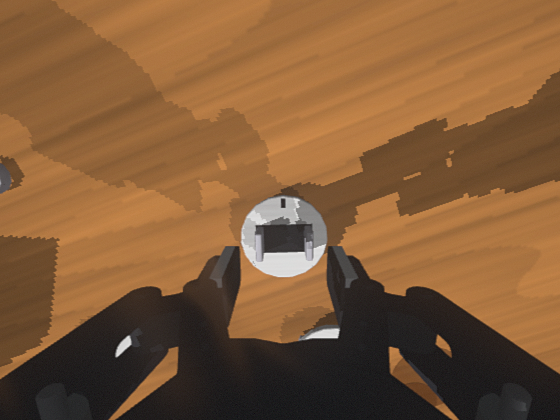

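The view shows the cap centred between the fingers at (284,236), dash straight up at (283,203), but joint 6 is almost at its limit. I'll grasp with the half-turned tool.

Emit:
{"method": "jog_arm", "body": {
  "increments": [
    [[0,0,0,0,0,-0.0455,120],[0,0,0,0,0,-0.0455,120],[0,0,0,0,0,-0.0455,120],[0,0,0,0,0,-0.0455,120],[0,0,0,0,0,-0.0455,120],[0,0,0,0,0,-0.0455,120],[0,0,0,0,0,-0.0455,120],[0,0,0,0,0,-0.0455,120],[0,0,0,0,0,-0.0455,120],[0,0,0,0,0,-0.0455,120],[0,0,0,0,0,-0.0455,120],[0,0,0,0,0,-0.0455,120],[0,0,0,0,0,-0.0455,120],[0,0,0,0,0,-0.0455,120],[0,0,0,0,0,-0.0455,120],[0,0,0,0,0,-0.0455,120],[0,0,0,0,0,-0.0455,120],[0,0,0,0,0,-0.0455,120],[0,0,0,0,0,-0.0455,120],[0,0,0,0,0,-0.0455,120]]
  ]
}}

```text
clock: 5.65
tcp_pos: [0.5617, -0.1559, 0.0518]
orientation: [0.002, 0.315, 0.949, -0.0]
wrist_force: [0.5, 0.8, -0.0]
finger_gap: 0.0453
grip_force: 0.0
```

Emit:
{"method": "jog_arm", "body": {
  "increments": [
    [[0,0,0,0,0,-0.045,120],[0,0,0,0,0,-0.045,120],[0,0,0.06,0,0,0,120],[0,0,0.056,0,0,0,120],[0,0,0,0,0,0,120]]
  ]
}}

```text
clock: 6.15
tcp_pos: [0.5603, -0.1552, 0.0209]
orientation: [-0.0, 0.181, 0.983, -0.0]
wrist_force: [-0.5, 0.0, -0.1]
finger_gap: 0.0451
grip_force: 0.0
```

```bash
python3 - <<'E'
from h import *
s=env.get_state(); th=np.radians(180-20.8); c,n=np.cos(th),np.sin(th)
Rt=np.array([[c,n,0],[n,-c,0],[0,0,-1]]); print(s['tcp_pos'],s['joint_pos'].round(2) if hasattr(s['joint_pos'],'round') else s['joint_pos'],s['wrist_force']); to([.560,-.156,.0205],Rt,s)
E
```

```text
[ 0.56027772 -0.15523168  0.02087068] [-0.41  0.47 -0.27  0.84 -0.   -0.04] [-0.5447038   0.04850733 -0.14403354]
shift [-0.0001 -0.0033  0.0015] turn [-0.     -0.0001 -0.0003] rows>= 0.01633632518094015 0.007147776106146484
```

Emit:
{"method": "jog_arm", "body": {
  "increments": [
    [[0,0,0,0,0,0,255],[0,0,0,0,0,0,255],[0,0,0,0,0,0,255],[0,0,0,0,0,0,255],[0,0,0,0,0,0,255],[0,0,0,0,0,0,255]]
  ],
  "force": 45
}}

```text
clock: 6.75
tcp_pos: [0.5616, -0.1556, 0.0234]
orientation: [0.001, 0.181, 0.983, -0.0]
wrist_force: [-2.8, 0.2, 7.0]
finger_gap: 0.02
grip_force: 45.2
```

Emit:
{"method": "jog_arm", "body": {
  "increments": [
    [[0,0,-0.05,0,0,0,255],[0,0,-0.1,0,0,0,255],[0,0,-0.125,0,0,0,255],[0,0,-0.125,0,0,0,255],[0.08,0.144,-0.04,0,0,0,255],[0.08,0.144,-0.04,0,0,0,255],[0.08,0.144,-0.04,0,0,0,255],[0.08,0.144,-0.04,0,0,0,255],[0.08,0.144,-0.04,0,0,0,255],[0.08,0.144,-0.04,0,0,0,255],[0.08,0.144,-0.04,0,0,0,255],[0.08,0.144,-0.04,0,0,0,255],[0,0,0,0,0,0,255],[0,0,0,0,0,0,255],[0,0,0,0,0,0,255]]
  ]
}}

```text
clock: 8.25
tcp_pos: [0.5141, 0.1704, 0.2012]
orientation: [0.0, 0.182, 0.983, -0.0]
wrist_force: [0.4, -0.4, -1.1]
finger_gap: 0.0199
grip_force: 44.3
```

```bash
python3 - <<'E'
from h import *
p,K,Rc,t=shot('wrist'); s=env.get_state(); np.savez('w3.npz',p=p,K=K,Rc=Rc,t=t); save('w3',cv2.resize(p,None,fx=1.4,fy=1.4,interpolation=cv2.INTER_CUBIC))
print(s['tcp_pos'],s['orientation'],s['wrist_force'],s['ft_torque'],s['joint_pos'])
for k in ['well','unit','cap']:
    for d in spotter.landmark_of(k,'wrist'): print(k,np.round(d['uv'],1),d['conf'],toz(d['uv'],K,Rc,t,.085).round(4))
E
```

```text
[0.51414784 0.17000714 0.20090767] [ 6.04433696e-05  1.82284484e-01  9.83245815e-01 -1.74616639e-04] [ 0.06855179 -0.52219288 -1.24748716] [-0.00688547  0.00785139 -0.03229544] [ 1.71274634e-01  2.59198754e-01 -1.02171150e-01  1.20943431e+00
 -3.69479738e-04  5.37893371e-01]
cap [ 25.  242.2] 0.92 [ 0.4586 -0.0705  0.085 ]
cap [424.2  65.9] 0.68 [0.4447 0.3195 0.085 ]
cap [ 92.4 159.1] 0.67 [0.4136 0.0295 0.085 ]
cap [284.  246.6] 0.6 [0.5508 0.1571 0.085 ]
```

View pics/w3.png

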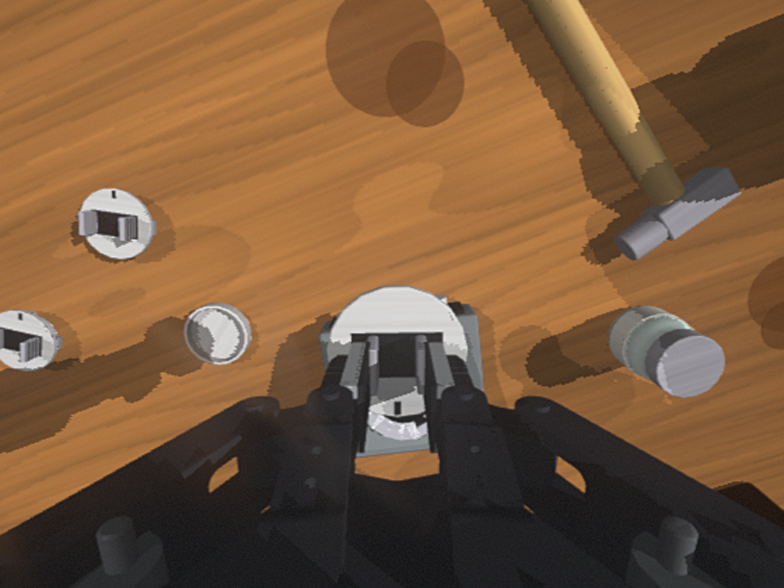

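The picture shows the cap firmly held at (284,245), its dash at (283,290) and hiding the well. The camera's up is towards the robot, so I go to the far side of the well to look at it.

Emit:
{"method": "jog_arm", "body": {
  "increments": [
    [[-0.15,0,0,0,0,0,255],[-0.15,0,0,0,0,0,255],[-0.15,0,0,0,0,0,255],[-0.15,0,0,0,0,0,255],[0,0,0,0,0,0,255],[0,0,0,0,0,0,255],[0,0,0,0,0,0,255]]
  ]
}}

```text
clock: 9.15
tcp_pos: [0.6532, 0.1171, 0.2004]
orientation: [-0.001, 0.182, 0.983, -0.0]
wrist_force: [-0.7, -0.3, -0.7]
finger_gap: 0.0196
grip_force: 44.3
```

```bash
python3 - <<'E'
from h import *
p,K,Rc,t=shot('wrist'); s=env.get_state(); np.savez('w3.npz',p=p,K=K,Rc=Rc,t=t)
print(s['tcp_pos'],s['orientation'],s['wrist_force'])
for k in ['well','unit']:
    for d in spotter.landmark_of(k,'wrist'): print(k,np.round(d['uv'],1),d['conf'],toz(d['uv'],K,Rc,t,.085).round(4)); u=d['uv'] if k=='well' else u
x,y=int(u[0]),int(u[1]); x0,y0=max(x-80,0),max(y-60,0); print('crop origin',x0,y0)
save('w4',cv2.resize(p[y0:y0+120,x0:x0+160],None,fx=5,fy=5,interpolation=cv2.INTER_CUBIC))
E
```

```text
[0.65314048 0.11750446 0.2008532 ] [-3.94448693e-04  1.81682745e-01  9.83357118e-01 -5.33757867e-05] [ 0.24400895  0.99880882 -1.09456296]
well [287.6 119.1] 0.8 [0.5825 0.1482 0.085 ]
unit [286.4 125. ] 0.78 [0.5866 0.1456 0.085 ]
crop origin 207 59
```

View pics/w4.png

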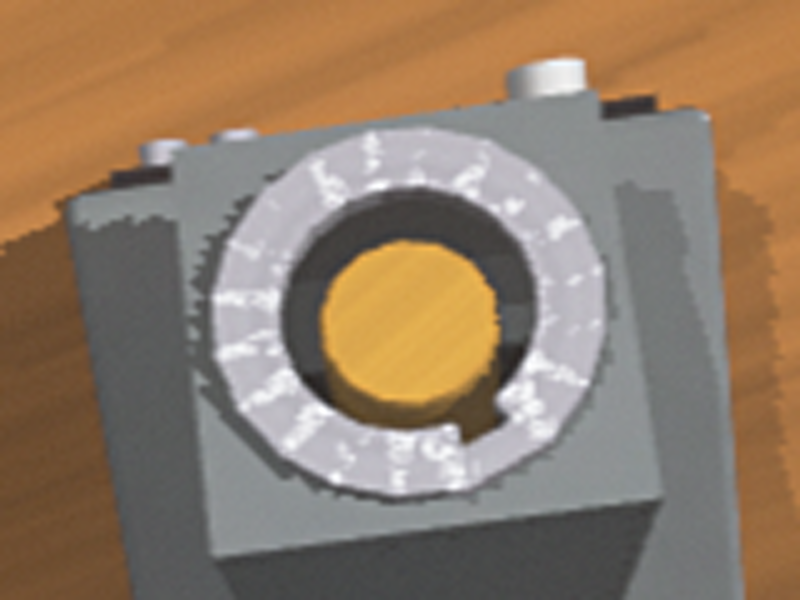

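The crop shows the collar centred at about (408,310), and its slot at lower right with the mouth at about (480,414) and the end at (486,434). The block corners are (175,150), (595,93), (660,500) and (210,557). I'll fit the well pose to these.

```bash
cat > fit.py <<'E'
from h import *
from scipy.optimize import least_squares
D=np.load('w3.npz'); K,Rc,t=D['K'],D['Rc'],D['t']
px=lambda x,y: np.array([207+(x-2)/5,59+(y-2)/5])
cor={(-1,-1):px(175,150),(-1,1):px(595,93),(1,1):px(660,500),(1,-1):px(210,557)}
hole=[px(*a) for a in ((283,310),(538,310),(415,187),(400,428))]; outer=[px(*a) for a in ((213,310),(605,310),(412,128))]
def wellR(yaw):
    return R.from_euler('z',yaw).as_matrix()@R.from_euler('y',-25,degrees=True).as_matrix()
def onplane(uv,o,W,dz=0):
    d=Rc@np.linalg.inv(K)@np.array([*uv,1]); n=W[:,2]; P=t+d*((o+n*dz-t)@n)/(d@n); return W.T@(P-o)
def res(v,o_only=False):
    o=np.array([v[0],v[1],.085+v[4]]); W=wellR(v[2]); r=[]
    for h in hole: r.append(np.hypot(*onplane(h,o,W)[:2])-.022)
    for h in outer: r.append(np.hypot(*onplane(h,o,W)[:2])-.033)
    for (a,b),u in cor.items():
        q=onplane(u,o,W,v[3]); r+=[(q[1]-b*.038)*.7,(q[0]-a*.038-v[5])*.7]
    return np.array(r)*1e3
if __name__=='__main__':
    f=least_squares(res,[.58,.148,-.28,-.004,0,0]); v=f.x; print(v.round(4),np.degrees(v[2]),f.fun.round(2))
    o=np.array([v[0],v[1],.085+v[4]]); W=wellR(v[2])
    for u in ((480,414),(460,428),(500,402),(466,441),(508,420),(487,432)):
        q=onplane(px(*u),o,W); print(u,q.round(4),np.degrees(np.arctan2(q[1],q[0])).round(1),np.hypot(*q[:2]).round(4))
E
python3 fit.py
```

```text
[ 5.831e-01  1.486e-01 -2.429e-01 -5.600e-03 -4.000e-04 -3.000e-04] -13.917654608029794 [-0.64 -0.08 -0.09 -0.1   0.37  0.14  0.02  0.16  0.   -0.32 -0.09  0.02
  0.   -0.33  0.09]
(480, 414) [ 0.0209  0.0096 -0.    ] 24.8 0.023
(460, 428) [ 0.0229  0.006  -0.    ] 14.8 0.0237
(500, 402) [ 0.0192  0.0132 -0.    ] 34.5 0.0233
(466, 441) [ 0.0253  0.0067 -0.    ] 14.9 0.0262
(508, 420) [ 0.0226  0.0141 -0.    ] 32.0 0.0266
(487, 432) [ 0.0242  0.0104 -0.    ] 23.3 0.0263
```

```bash
python3 - <<'E'
from h import *
p=np.load('w3.npz')['p']; save('w5',cv2.resize(p[195:315,205:365],None,fx=5,fy=5,interpolation=cv2.INTER_CUBIC))
E
```

```text
(no output)
```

View pics/w5.png

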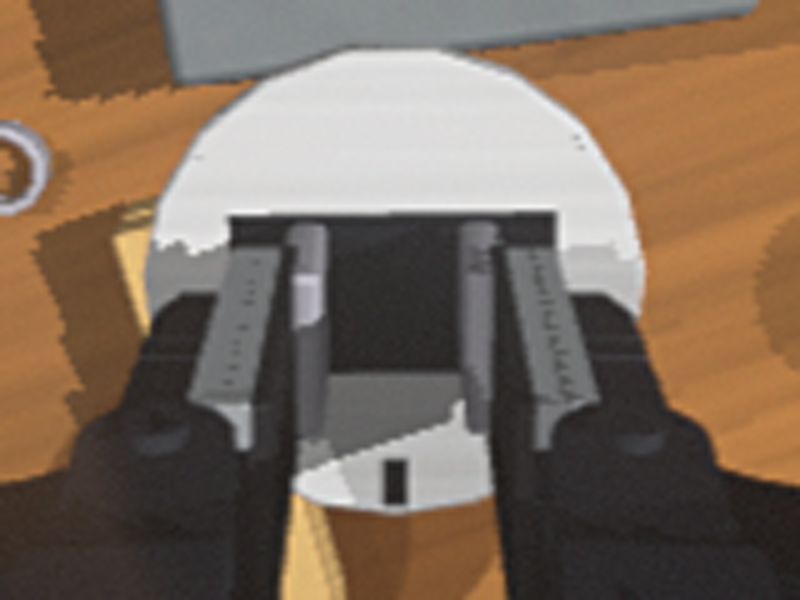

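The held cap's flange spans columns 147–643 and rows 47–512 in the crop; its dash is at (397,482), straight in the tool's −x direction.

```bash
cat > plan.py <<'E'
from fit import *
M=np.array(cams.read_camera('wrist')['mount']) 
pk=lambda x,y: np.array([205+(x-2)/5,195+(y-2)/5])
pts=[pk(*a) for a in ((400,50),(147,275),(643,275),(397,508),(193,150),(600,150))]
def tip(uv,z,x0=0,al=0):  # on plane through (x0,0,z) in tool frame tilted al about y
    d=M[:3,:3]@np.linalg.inv(K)@np.array([*uv,1]); Q=R.from_euler('y',al).as_matrix(); n=Q[:,2]; o=np.array([x0,0,z])
    return Q.T@(M[:3,3]+d*((o-M[:3,3])@n)/(d@n)-o)
def rc(v): return [ (np.hypot(q[0],q[1]-v[1])-.028)*1e3 for q in (tip(u,v[2],v[0],v[3]) for u in pts)]
if __name__=='__main__':
    f=least_squares(lambda v: rc([*v,0]),[0,0,.004]); print('cap in tool x,y,z flange top (mm)',f.x*1e3,np.round(f.fun,2))
    g=least_squares(rc,[0,0,.004,0]); print('with tilt',g.x[:3]*1e3,np.degrees(g.x[3]),np.round(g.fun,2))
    q=tip(pk(397,482),f.x[2]); print('dash',q, np.degrees(np.arctan2(q[1]-f.x[1],-(q[0]-f.x[0]))))
E
python3 plan.py
```

```text
cap in tool x,y,z flange top (mm) [ 0.75902815  0.17959277 10.44300854] [-0.02  0.17  0.05 -0.08 -0.14  0.01]
with tilt [ 0.84248445  0.17863335 10.09834645] 0.6291510927235896 [ 0.06  0.1  -0.02 -0.01 -0.14  0.  ]
dash [-2.37150548e-02  3.47190046e-04 -1.38777878e-17] 0.39235245130008944
```

```bash
cat > tgt.py <<'E'
from h import *
from fit import wellR
o=np.array([.5831,.1486,.0846]); W=wellR(-.2429); SL=24.
Wc=W@R.from_euler('z',SL,degrees=True).as_matrix(); Rt=np.c_[-Wc[:,0],Wc[:,1],-Wc[:,2]]
off=np.array([.0008,.0002,.0235])   # cap origin in tool
def tcp(h): return o+W[:,2]*h-Rt@off
def rep():
    s=env.get_state(); R0=q2R(s['orientation']); c=np.array(s['tcp_pos'])+R0@off
    print('t',s['clock'],'cap in well mm',(W.T@(c-o)*1e3).round(2),'tilt',(R.from_matrix(Rt.T@R0).as_rotvec(True)).round(2),'F well',(W.T@np.array(s['wrist_force'])).round(1),'M tool',(R0.T@np.array(s['ft_torque'])).round(2),'gap',s['finger_gap'],s['grip_force'])
    return s
E
python3 - <<'E'
from tgt import *
s=rep(); to(tcp(.04),Rt,s); print(tcp(.04),s['joint_pos'])
E
```

```text
t 9.35 cap in well mm [107.3  -12.54  52.97] tilt [-3.75 24.99 30.48] F well [ 0.1  0.9 -2.1] M tool [-0.02  0.04  0.  ] gap 0.01982478671383656 44.26665902137756
shift [0.4103 0.0021 0.2356] turn [ 0.0208 -0.1389 -0.1693] rows>= 2.0514081384715057 4.611434268269347
[0.55780033 0.15501607 0.14249379] [ 5.78300687e-02  4.99269528e-01  2.52161044e-01  1.32317762e+00
 -4.22211635e-05  4.22429848e-01]
```

Emit:
{"method": "jog_arm", "body": {
  "increments": [
    [[0.1026,0.0005,0.04,0,0,0,255],[0.1026,0.0005,0.0652,0,0,0,255],[0.1026,0.0005,0.0652,0,0,0,255],[0.1026,0.0005,0.0652,0,0,0,255],[0,0,0,0.0035,-0.0232,-0.0282,255],[0,0,0,0.0035,-0.0232,-0.0282,255],[0,0,0,0.0035,-0.0232,-0.0282,255],[0,0,0,0.0035,-0.0232,-0.0282,255],[0,0,0,0.0035,-0.0232,-0.0282,255],[0,0,0,0.0035,-0.0232,-0.0282,255],[0,0,0,0,0,0,255],[0,0,0,0,0,0,255],[0,0,0,0,0,0,255]]
  ]
}}

```text
clock: 10.65
tcp_pos: [0.5597, 0.1548, 0.1431]
orientation: [0.205, -0.084, 0.972, -0.07]
wrist_force: [0.7, 0.5, -0.5]
finger_gap: 0.0195
grip_force: 44.3
```

```bash
python3 - <<'E'
from tgt import *
s=rep(); to(tcp(.003),Rt,s)
print(s['joint_pos'])
E
```

```text
t 10.65 cap in well mm [ 1.97  0.25 39.75] tilt [ 0.05 -0.07  0.16] F well [ 0.2  0.7 -0.7] M tool [-0.17  0.4  -0.01] gap 0.01952096922881049 44.28494453430176
shift [0.0077 0.0023 0.147 ] turn [-0.0003  0.0004 -0.0009] rows>= 0.7350261266043288 0.021004259631429153
[ 0.23256604  0.10424402 -0.54746626  0.5248727  -0.19559081  0.02025519]
```

Emit:
{"method": "jog_arm", "body": {
  "increments": [
    [[0.0026,0.0008,0.049,0,0,0,255],[0.0026,0.0008,0.049,0,0,0,255],[0.0026,0.0008,0.049,0,0,0,255],[0,0,0,0,0,0,255],[0,0,0,0,0,0,255]]
  ]
}}

```text
clock: 11.15
tcp_pos: [0.5712, 0.1506, 0.1064]
orientation: [0.204, -0.085, 0.973, -0.071]
wrist_force: [-0.4, 0.2, -0.3]
finger_gap: 0.0198
grip_force: 44.3
```

```bash
python3 - <<'E'
from tgt import *
for i in range(5): rep(); c=cams.read_camera('wrist')
p=c['pixels']; save('w6',cv2.resize(p[150:330,165:405],None,fx=3.3,fy=3.3,interpolation=cv2.INTER_CUBIC))
E
```

```text
t 11.15 cap in well mm [-2.51 -1.1   1.33] tilt [0.07 0.13 0.05] F well [-0.5  0.1 -0.1] M tool [-0.17  0.38 -0.08] gap 0.019810928789316583 44.27623093128204
t 11.2 cap in well mm [-2.27 -0.95  1.76] tilt [0.07 0.09 0.05] F well [-0.9 -0.2 -0.8] M tool [-0.24  0.36 -0.02] gap 0.01980598108680943 44.27666902542114
t 11.25 cap in well mm [-2.03 -0.82  2.07] tilt [0.07 0.05 0.05] F well [-0.6  0.  -0.8] M tool [-0.15  0.46 -0.04] gap 0.019589060133072884 44.27611470222473
t 11.3 cap in well mm [-1.81 -0.69  2.32] tilt [0.07 0.02 0.05] F well [-0.3 -0.3 -0.7] M tool [-0.13  0.38  0.07] gap 0.019458333232834038 44.276466965675354
t 11.35 cap in well mm [-1.63 -0.6   2.49] tilt [ 0.06 -0.01  0.05] F well [-0.   0.4 -0.6] M tool [-0.2   0.43  0.03] gap 0.019872698472534336 44.27639365196228
```

View pics/w6.png

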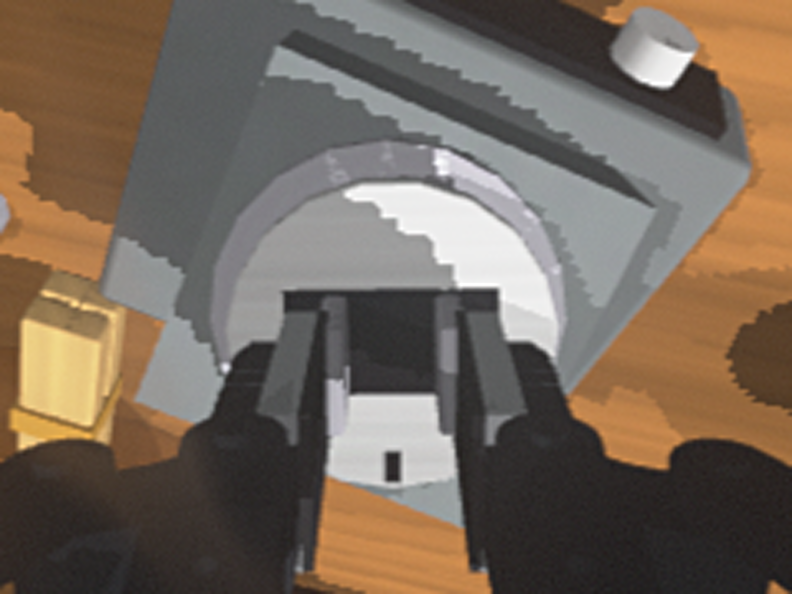

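The close-up shows the flange centred sideways over the collar (flange centre about 390, collar about 389), with the dash at (392,466). The arm is still settling, so I'll let it finish.

Emit:
{"method": "jog_arm", "body": {
  "increments": [
    [[0,0,0,0,0,0,255],[0,0,0,0,0,0,255],[0,0,0,0,0,0,255],[0,0,0,0,0,0,255],[0,0,0,0,0,0,255],[0,0,0,0,0,0,255]]
  ]
}}

```text
clock: 12.0
tcp_pos: [0.5717, 0.151, 0.1077]
orientation: [0.205, -0.085, 0.972, -0.071]
wrist_force: [-0.1, 1.0, -0.7]
finger_gap: 0.0196
grip_force: 44.3
```

```bash
python3 - <<'E'
from tgt import *
s=rep(); to(tcp(.003),Rt,s); to(tcp(-.003),Rt,s)
E
```

```text
t 12.0 cap in well mm [-1.58 -0.54  2.36] tilt [ 0.06 -0.01  0.04] F well [-0.6  1.  -0.5] M tool [-0.15  0.41 -0.03] gap 0.01958250978027938 44.276111125946045
shift [-0.0067 -0.0007 -0.0026] turn [-0.0003  0.0001 -0.0002] rows>= 0.03329551393946485 0.0090074256939452
shift [-0.0067 -0.0007  0.0214] turn [-0.0003  0.0001 -0.0002] rows>= 0.10724628773461806 0.0090074256939452
```

Emit:
{"method": "jog_arm", "body": {
  "increments": [
    [[-0.0067,-0.0007,0,0,0,0,255],[0,0,0,0,0,0,255],[0,0,0.007,0,0,0,255],[0,0,0.007,0,0,0,255],[0,0,0.0074,0,0,0,255],[0,0,0,0,0,0,255],[0,0,0,0,0,0,255],[0,0,0,0,0,0,255],[0,0,0,0,0,0,255]]
  ]
}}

```text
clock: 12.9
tcp_pos: [0.5755, 0.1506, 0.1036]
orientation: [0.205, -0.085, 0.972, -0.071]
wrist_force: [0.4, -0.2, -0.6]
finger_gap: 0.0197
grip_force: 44.3
```

```bash
python3 -c "
from tgt import *
rep()"
```

```text
t 12.9 cap in well mm [ 0.1  -0.06 -2.95] tilt [ 0.07 -0.02  0.05] F well [ 0.1 -0.2 -0.8] M tool [-0.14  0.38  0.03] gap 0.01971377071382776 44.27584648132324
```

Emit:
{"method": "jog_arm", "body": {
  "increments": [
    [[0,0,0.004,0,0,0,255],[0,0,0.004,0,0,0,255],[0,0,0.004,0,0,0,255],[0,0,0.004,0,0,0,255],[0,0,0,0,0,0,255],[0,0,0,0,0,0,255],[0,0,0,0,0,0,255],[0,0,0,0,0,0,255]]
  ]
}}

```text
clock: 13.7
tcp_pos: [0.5771, 0.1502, 0.1]
orientation: [0.205, -0.085, 0.972, -0.071]
wrist_force: [-1.3, -0.6, 1.9]
finger_gap: 0.0195
grip_force: 44.8
```

```bash
python3 -c "
from tgt import *
rep()"
```

```text
t 13.7 cap in well mm [ 0.08 -0.06 -6.95] tilt [ 0.07 -0.02  0.05] F well [-0.2 -0.9  2.2] M tool [-0.19  0.51  0.06] gap 0.019470429641479183 44.84959959983826
```

Emit:
{"method": "jog_arm", "body": {
  "increments": [
    [[0,0,0.004,0,0,0,255],[0,0,0.004,0,0,0,255],[0,0,0.004,0,0,0,255],[0,0,0.004,0,0,0,255],[0,0,0,0,0,0,255],[0,0,0,0,0,0,255],[0,0,0,0,0,0,255],[0,0,0,0,0,0,255]]
  ]
}}

```text
clock: 14.5
tcp_pos: [0.5788, 0.1498, 0.0964]
orientation: [0.205, -0.085, 0.972, -0.071]
wrist_force: [-3.6, -0.7, 3.4]
finger_gap: 0.02
grip_force: 45.2
```

```bash
python3 -c "
from tgt import *
rep()"
```

```text
t 14.5 cap in well mm [  0.13  -0.02 -10.95] tilt [ 0.07 -0.02  0.05] F well [-1.6 -1.5  4.4] M tool [-0.14  0.57 -0.02] gap 0.019977607102543815 45.16631841659546
```

Emit:
{"method": "jog_arm", "body": {
  "increments": [
    [[0,0,0.004,0,0,0,255],[0,0,0.004,0,0,0,255],[0,0,0,0,0,0,255],[0,0,0,0,0,0,255],[0,0,0,0,0,0,255]]
  ]
}}

```text
clock: 15.0
tcp_pos: [0.5794, 0.1496, 0.0951]
orientation: [0.205, -0.085, 0.972, -0.071]
wrist_force: [-8.1, 0.1, 11.4]
finger_gap: 0.0196
grip_force: 46.7
```

```bash
python3 -c "
from tgt import *
rep()"
```

```text
t 15.0 cap in well mm [  0.15  -0.09 -12.32] tilt [ 0.08 -0.03  0.04] F well [-2.4 -1.8 13.7] M tool [-0.04  0.97  0.07] gap 0.01962629115739659 46.68913543224335
```

Emit:
{"method": "jog_arm", "body": {
  "increments": [
    [[0,0,0.004,0,0,0,255],[0,0,0,0,0,0,255],[0,0,0,0,0,0,255],[0,0,0,0,0,0,255]]
  ]
}}

```text
clock: 15.4
tcp_pos: [0.5795, 0.1496, 0.0951]
orientation: [0.205, -0.086, 0.972, -0.071]
wrist_force: [-14.3, -0.6, 18.9]
finger_gap: 0.0191
grip_force: 48.4
```

```bash
python3 -c "
from tgt import *
rep()"
```

```text
t 15.4 cap in well mm [  0.23  -0.05 -12.43] tilt [ 0.08 -0.06  0.02] F well [-4.5 -4.  22.9] M tool [0.09 1.49 0.03] gap 0.019120532347283288 48.397530913352966
```

The cap is flush: it hits a hard stop at 12.4 mm nominal and the key is in the slot. Next I'll ease the fingers open while sliding them forward, so the cap stays pressed down.

Emit:
{"method": "jog_arm", "body": {
  "increments": [
    [[0,0,0.003,0,0,0,255],[0,0,0.002,0,0,0,200],[0,0,0.002,0,0,0,195],[0,0,0.002,0,0,0,192]]
  ],
  "force": 20
}}

```text
clock: 15.8
tcp_pos: [0.5798, 0.1496, 0.0944]
orientation: [0.206, -0.086, 0.972, -0.071]
wrist_force: [-28.8, 0.2, 38.7]
finger_gap: 0.0212
grip_force: 32.2
```

```bash
python3 -c "
from tgt import *
rep()"
```

```text
t 15.8 cap in well mm [  0.28  -0.   -13.12] tilt [ 0.09 -0.09 -0.01] F well [-9.  -6.7 46.9] M tool [0.24 2.73 0.04] gap 0.021188926083934582 32.24073529243469
```

Emit:
{"method": "jog_arm", "body": {
  "increments": [
    [[0,0,0,0,0,0,189],[0,0,0,0,0,0,187]]
  ],
  "force": 20
}}

```text
clock: 16.0
tcp_pos: [0.5812, 0.1496, 0.0932]
orientation: [0.206, -0.085, 0.972, -0.071]
wrist_force: [-4.8, 0.2, 8.5]
finger_gap: 0.0229
grip_force: 8.2
```

```bash
python3 -c "
from tgt import *
rep()"
```

```text
t 16.0 cap in well mm [  0.97   0.33 -14.82] tilt [ 0.07 -0.15  0.03] F well [-0.7 -1.   9.7] M tool [-0.03  0.69 -0.09] gap 0.022931248294983067 8.150937706232071
```

Emit:
{"method": "jog_arm", "body": {
  "increments": [
    [[0,0,0.004,0,0,0,188],[0,0,0.004,0,0,0,188],[0,0,0.004,0,0,0,188]]
  ]
}}

```text
clock: 16.3
tcp_pos: [0.5832, 0.1493, 0.0904]
orientation: [0.206, -0.085, 0.972, -0.071]
wrist_force: [-6.3, 1.5, 11.9]
finger_gap: 0.0226
grip_force: 9.8
```

```bash
python3 -c "
from tgt import *
rep()"
```

```text
t 16.3 cap in well mm [  1.69   0.57 -18.21] tilt [ 0.07 -0.19  0.05] F well [-0.8 -0.1 13.5] M tool [-0.04  0.48 -0.09] gap 0.022563627573789765 9.811212122440338
```

Emit:
{"method": "jog_arm", "body": {
  "increments": [
    [[0,0,0.004,0,0,0,188],[0,0,0.004,0,0,0,188],[0,0,0.002,0,0,0,188]]
  ]
}}

```text
clock: 16.6
tcp_pos: [0.5841, 0.1492, 0.0892]
orientation: [0.207, -0.086, 0.972, -0.071]
wrist_force: [-15.9, 0.7, 25.6]
finger_gap: 0.0229
grip_force: 18.3
```

```bash
python3 -c "
from tgt import *
rep()"
```

```text
t 16.6 cap in well mm [  1.98   0.74 -19.68] tilt [ 0.07 -0.23  0.03] F well [-3.3 -3.1 29.8] M tool [-0.    1.39 -0.11] gap 0.02288683295541777 18.275377847312484
```

Emit:
{"method": "jog_arm", "body": {
  "increments": [
    [[0,0,0.001,0,0,0,183],[0,0,0.001,0,0,0,178],[0,0,0.001,0,0,0,173],[0,0,0.001,0,0,0,168]]
  ]
}}

```text
clock: 17.0
tcp_pos: [0.5847, 0.1472, 0.0891]
orientation: [0.207, -0.084, 0.972, -0.073]
wrist_force: [-17.5, -6.2, 29.2]
finger_gap: 0.0292
grip_force: 18.8
```

```bash
python3 -c "
from tgt import *
rep()"
```

```text
t 17.0 cap in well mm [  2.91  -1.21 -20.23] tilt [ 0.33 -0.23  0.1 ] F well [ -1.7 -10.2  33. ] M tool [ 1.26  1.61 -0.14] gap 0.02920481995864602 18.76600565534318
```

Emit:
{"method": "jog_arm", "body": {
  "increments": [
    [[0,0,0.001,0,0,0,163],[0,0,0.001,0,0,0,158],[0,0,0.001,0,0,0,152],[0,0,0,0,0,0,144]]
  ]
}}

```text
clock: 17.4
tcp_pos: [0.5855, 0.1461, 0.0888]
orientation: [0.207, -0.084, 0.972, -0.074]
wrist_force: [-16.0, -9.3, 27.3]
finger_gap: 0.0373
grip_force: 17.3
```

```bash
python3 -c "
from tgt import *
rep()"
```

```text
t 17.4 cap in well mm [  3.8   -2.15 -20.94] tilt [ 0.46 -0.27  0.16] F well [ -0.5 -12.9  30.3] M tool [ 1.85  1.38 -0.14] gap 0.03734829302507616 17.3460896423785
```

Emit:
{"method": "jog_arm", "body": {
  "increments": [
    [[0,0,0,0,0,0,125],[0,0,-0.004,0,0,0,110],[0,0,-0.008,0,0,0,110],[0,0,0,0,0,0,110]]
  ]
}}

```text
clock: 17.8
tcp_pos: [0.5826, 0.1489, 0.0875]
orientation: [0.205, -0.085, 0.973, -0.071]
wrist_force: [0.1, 0.3, -0.4]
finger_gap: 0.0485
grip_force: 0.0
```

```bash
python3 -c "
from tgt import *
rep()"
```

```text
t 17.8 cap in well mm [-8.000e-02 -1.000e-02 -2.061e+01] tilt [ 0.04 -0.    0.05] F well [-0.1  0.3 -0.4] M tool [-0.19  0.36 -0.02] gap 0.048520939949236494 0.0
```

Emit:
{"method": "jog_arm", "body": {
  "increments": [
    [[0,0,-0.03,0,0,0,110],[0,0,-0.06,0,0,0,110],[0,0,-0.1,0,0,0,110],[0,0,-0.15,0,0,0,110],[0,0,-0.1,0,0,0,110],[0,0,0,0,0,0,110],[0,0,0,0,0,0,110],[0,0,0,0,0,0,110],[0,0,0,0,0,0,110],[0,0,0,0,0,0,110]]
  ]
}}

```text
clock: 18.8
tcp_pos: [0.5371, 0.1598, 0.186]
orientation: [0.204, -0.085, 0.973, -0.071]
wrist_force: [-0.1, -0.4, -0.1]
finger_gap: 0.0489
grip_force: 0.0
```

```bash
python3 - <<'E'
from tgt import *
s=rep(); p,K,Rc,t=shot('wrist'); u=proj(o,K,Rc,t); print(u)
x,y=int(u[0])-80,int(u[1])-60; print(x,y)
save('w7',cv2.resize(p[y:y+120,x:x+160],None,fx=5,fy=5,interpolation=cv2.INTER_CUBIC)); np.savez('w7.npz',p=p,K=K,Rc=Rc,t=t)
E
```

```text
t 18.8 cap in well mm [-0.95 -0.42 88.38] tilt [0.08 0.12 0.04] F well [-0.1 -0.5 -0.1] M tool [-0.12  0.37  0.05] gap 0.04887182608403044 0.0
[283.30092431 208.26263002]
203 148
```

View pics/w7.png

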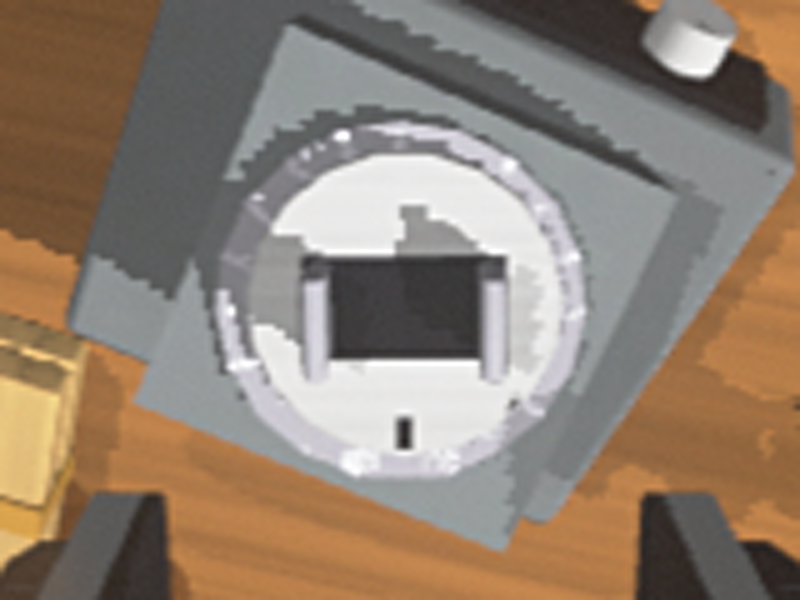

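The picture shows the cap seated concentric in the collar at (403,303). Its dash is at (404,433), and the tabs span columns 303–508, about 34 mm, so they are fully out. The flange sits on the collar and the fingers are clear.

```bash
python3 -c "
from h import *
print(ticket.hand_in())"
```

```text
the job is handed in; nothing more can be done
None
```

The cap is in the well, flush on the collar with both tabs sprung fully out, so it stays shut on its own. I handed the job in about 19 s into the 67 s limit; the hand-in gave no verdict.

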